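# Sort the returned goods on the nut shop counter

## Robot

A 7-joint arm with a two-finger parallel gripper is mounted at the origin on the work surface. World frame = base frame: x ahead of the robot, y to its left, z up, the work surface at z = 0. Lengths are in m, angles in rad, forces in N, time in s.
With the tool pointing down it reaches from about 0.4 to 0.85 m from the base axis. Payload 10.4 kg.
Tool frame: the origin (TCP) lies at the very end of the fingers, on their centre line; the grasp point (between the pads) lies 19 mm behind it; z points along the fingers, y is the direction in which the jaws open and shut (so a half turn about z gives the same grasp; the last joint's range is limited). The gripper opens to 87 mm and grips with 3 to 60 N. Pads are 19 mm wide; open, the fingers measure 117 mm over their backs; the gripper's body (75 mm by 190 mm) begins 51 mm behind the grasp point.
Start: joints at [-1.258, 0.332, -0.065, 1.46, 0.022, 1.35, -0.088], TCP at [0.206, 0.59, 0.223] pointing down, gripper open.
Joint ranges: [-2.6, 2.6], [-0.5, 2.12], [-1.47, 1.34], [0.16, 2.42], [-1.27, 4.41], [0.06, 2.06], [-2.6, 2.6]. Speed limits (rad/s): [2.22, 2.22, 2.79, 2.79, 3.14, 3.14, 3.14].

## Interface

Orientations are given as a unit quaternion [x, y, z, w].
In Python, from bench import r, eyes, job gives the robot as it stands. The module is installed in compiled form; this text tells all that it offers.
- The arm moves only by the tool play_rows, never from a script. Its argument "motion" is a list of rows, each a list of 7 numbers: the shift along the tool's x, y, z as a fraction of full scale, then the turn, a rotation vector about the tool's x, y, z as a fraction of full scale, then the opening in per cent of the stroke, from 0 (shut) to 100 (fully open). A call has 1 to 5 rows; each row is the pose to reach, as a shift and turn from the pose commanded when the call began, along the tool's axes at that moment; what a row does not reach only later rows make up. Full scale, the value 1, is 0.2 m for a shift and 90 degrees for a turn. A row lasts 1/8 s, in which the tool goes at most 62.5 mm and 10.7 degrees, less where a joint would pass 70% of its speed; a pose out of reach is approached as far as the arm can. A call with a number of a shift or a turn outside -1 to 1 is refused whole. A call with a gripper value outside its range is refused whole. The fingers move at their own pace and stop on an object; "squeeze" is the grip in N (left out, the last holds). Time passes only in rows, so rows that repeat a pose let the fingers close. It gives the time, the measured TCP pose, the force and the opening at its end, in the units of the state.
- r.read_state(): the state, without advancing time (a new reading comes with each control period).
- eyes.camera(name): name is "side" or "top" or "wrist"; returns a dict with "image" (480x640x3 uint8, red, green, blue), "mtx" (3x3 intrinsics, pixels), "R" (3x3) and "t" (3): a world point X has camera coordinates R X + t. Camera axes: x right, y down, z forward; pixel columns grow to the right and rows downward; lengths in m; the calibration is good to about 2 mm. A picture is of the moment at which its call begins. There is no depth.
- job.close_job(): hands the job in, once; it reports no verdict.
Trained networks look in a picture, given as the dict that the camera call returned (one of the last four; its "shot" number tells which), for a name from the list of things; names that differ only in an ending like _2 or _b are one class to them, and where a whole thing is asked for, a point or a joint stands for the part that bears it (a point fixed in the world has none). Each returns a list of dicts, best first, with "p" (0 to 1); they miss things now and then, are a little off and sometimes report something else, mostly with a low value. They report only what shows in the picture. A call takes as long as a camera call. They do not tell look-alikes from the thing itself.
- eyes.regions_of(picture, label): "region" (480x640 bool, what is visible of it) and "xy" ([column, row] in pixels, amid what is visible of it).
- eyes.landmark_of(picture, label): "xy" ([column, row] in pixels: a listed point, or the origin of a listed thing).
The state is a dict: "time": time; "joint_positions": joint angles; "joint_vel": joint speeds; "joint_torque": joint torques, N m; "ee_pos": TCP position; "eef_rot": TCP orientation; "ft_force": force on the tool from outside, world axes, zero at the start; "torque": the same for the moment, N m; "width": finger opening in m.
Only numpy, scipy, OpenCV 4.12 (cv2) and the standard library are available. Lean on these libraries where they do the work, as an engineer would, in place of code of your own. Each camera call takes 0.05 s, during which the arm holds its last target. There are 200 camera calls.

## Task

Put the goods lying about on the counter away by kind: the two tall glass jars into the wooden crate, one upright in each bay; the two flat round tins into the shallow metal tray, one flat in each bay; and the kraft carton upright into the wire basket. Set everything down on the floor of its place without dropping it, and do not shift or knock over the sanitiser bottle.

Things in the scene. Friction and masses are not known exactly. Their poses are not given: they have to be found in the camera images.
- jar_a: Jar of nut butter, standing upright: amber glass body 52 mm in diameter up to 72 mm, shoulder, then a steel screw lid 49 mm in diameter from 80 to 95 mm; 95 mm tall, about 0.24 kg. Origin at the centre of its underside, z up along its axis. The two jars are alike.
- jar_b: Jar of nut butter, standing upright: amber glass body 52 mm in diameter up to 72 mm, shoulder, then a steel screw lid 49 mm in diameter from 80 to 95 mm; 95 mm tall, about 0.24 kg. Origin at the centre of its underside, z up along its axis. The two jars are alike.
- tin_a: Flat round tin of nuts, lying flat: bare metal, 60 mm in diameter, 42 mm tall, about 0.12 kg. Origin at the centre of its underside, z up. The two tins are alike.
- tin_b: Flat round tin of nuts, lying flat: bare metal, 60 mm in diameter, 42 mm tall, about 0.12 kg. Origin at the centre of its underside, z up. The two tins are alike.
- carton: Upright brown kraft carton with a paper band, a closed box 44 mm (its x) by 60 mm (its y) by 90 mm tall, about 0.12 kg. Origin at the centre of its underside, z up.
- jar_crate: Pale wooden open crate, fixed to the counter, 92 mm (its x) by 178 mm (its y) outside, walls 6 mm thick and 40 mm tall, floor 6 mm thick. A wall of the same height across its middle makes two bays side by side along y, each 80 by 80 mm inside, centred at x = 0, y = +43 mm and y = -43 mm. Origin at the centre of its underside, z up.
- tin_tray: Shallow steel tray, fixed to the counter, 104 mm (its x) by 185 mm (its y) outside, walls 4 mm thick and 16 mm tall, floor 4 mm thick. A wall of the same height across its middle makes two bays side by side along y, each 96 mm (x) by 86.5 mm (y) inside, centred at x = 0, y = +45 mm and y = -45 mm. Origin at the centre of its underside, z up.
- wire_basket: Small black wire basket, fixed to the counter, open at the top, 72 mm (its x) by 88 mm (its y) inside, sides 3 mm thick and 45 mm tall, flat brown card floor 4 mm thick. The carton fits with its long side along the basket's long side (y with y). Origin at the centre of its underside, z up.
- sanitizer: Bystander, to be left alone: loose clear pump bottle of hand sanitiser with a blue band, 48 mm in diameter, 116 mm tall with its white pump. It stands among the goods. Origin at the centre of its underside, z up.
Things that resemble listed ones, but are neither listed nor needed, are in the scene too. What is shaped like the carton but purple or yellow is not meant.

How it is judged:
By the outcome, as a careful person would: the job done as asked, in the order asked, and still so for the second after the job is handed in, with the robot touching nothing.
It also fails if it takes over 112 s, if anything falls off the work surface, if the arm or the gripper's body presses on something with over 40 N, if the wrist force passes 120 N, or if a joint passes its speed limit or range.

## Working session

There is one attempt and no reset: what is moved stays moved. The work goes in short steps, Python scripts to look and compute and a tool call to move; the robot and the scene stay as the last step left them, time stands still between calls to the robot, and variables do not carry over. Pictures are saved under pics/ and viewed, about 12 in all and at most 16, crops included, and the job is handed in when it is done.

Besides the shell and the picture viewer there is one more tool, called after "Call:" as name(argument=value, ...) on one line, values as JSON. play_rows: Moves the arm, as the interface text tells. Shift numbers are shares of 0.2 m and turn numbers shares of 90 degrees, none past 1 either way. Its arguments: {"type":"object","properties":{"motion":{"type":"array","items":{"type":"array","items":{"type":"number"}}},"squeeze":{"type":"number"}},"required":["motion"]}

```bash
mkdir -p pics; python3 - <<'E'
from bench import r, eyes, job
import cv2,numpy as np
s=r.read_state(); print({k:np.round(v,3) for k,v in s.items()})
for n in ("top","side"):
    p=eyes.camera(n); cv2.imwrite(f"pics/{n}0.png",p["image"][:,:,::-1])
    print(n,p["mtx"].tolist(),p["R"].round(3).tolist(),p["t"].round(3).tolist())
    for l in "jar_a tin_a carton jar_crate tin_tray wire_basket sanitizer".split():
        print(l,[(np.round(d["xy"]).tolist(),round(d["p"],2)) for d in eyes.landmark_of(p,l)])
E
```

```text
{'time': np.float64(0.0), 'joint_positions': array([-1.258,  0.333, -0.065,  1.461,  0.022,  1.35 , -0.088]), 'joint_vel': array([ 0.   ,  0.001, -0.001,  0.   , -0.   ,  0.   , -0.001]), 'joint_torque': array([-0.0000e+00, -6.2323e+01,  2.5000e-02, -3.8991e+01, -6.1000e-02,
        3.9000e-02,  0.0000e+00]), 'ee_pos': array([0.206, 0.59 , 0.222]), 'eef_rot': array([ 0.167,  0.986, -0.001, -0.   ]), 'ft_force': array([0.672, 0.184, 0.597]), 'torque': array([0.014, 0.012, 0.028]), 'width': np.float64(0.087)}
top [[572.8633922369685, 0.0, 322.8729824694981], [0.0, 572.8633922369685, 229.98902578402877], [0.0, 0.0, 1.0]] [[-0.002, -1.0, 0.007], [-0.982, 0.001, -0.187], [0.187, -0.007, -0.982]] [-0.048, 0.516, 1.23]
jar_a [([388.0, 273.0], 0.93), ([218.0, 274.0], 0.57)]
tin_a [([441.0, 297.0], 0.76), ([158.0, 295.0], 0.57), ([305.0, 195.0], 0.25)]
carton [([306.0, 145.0], 0.96), ([333.0, 264.0], 0.84), ([492.0, 283.0], 0.8), ([487.0, 159.0], 0.7), ([221.0, 327.0], 0.57)]
jar_crate [([431.0, 203.0], 0.93)]
tin_tray [([180.0, 194.0], 0.78)]
wire_basket [([305.0, 197.0], 0.98)]
sanitizer [([271.0, 255.0], 0.66)]
side [[505.9308406287984, 0.0, 320.67744096129], [0.0, 505.9308406287984, 237.17945343992028], [0.0, 0.0, 1.0]] [[-0.998, -0.065, -0.006], [-0.032, 0.571, -0.82], [0.057, -0.818, -0.572]] [0.528, 0.109, 1.071]
jar_a [([365.0, 230.0], 0.93), ([370.0, 347.0], 0.75)]
tin_a [([386.0, 205.0], 0.93), ([402.0, 403.0], 0.67)]
carton [([271.0, 179.0], 0.89), ([432.0, 347.0], 0.74), ([376.0, 181.0], 0.6), ([358.0, 259.0], 0.58), ([230.0, 272.0], 0.57), ([262.0, 381.0], 0.39)]
jar_crate [([305.0, 207.0], 0.72), ([286.0, 272.0], 0.4)]
tin_tray [([265.0, 384.0], 0.56)]
wire_basket [([283.0, 275.0], 0.66)]
sanitizer [([345.0, 302.0], 0.97), ([307.0, 209.0], 0.5)]
```

View pics/top0.png

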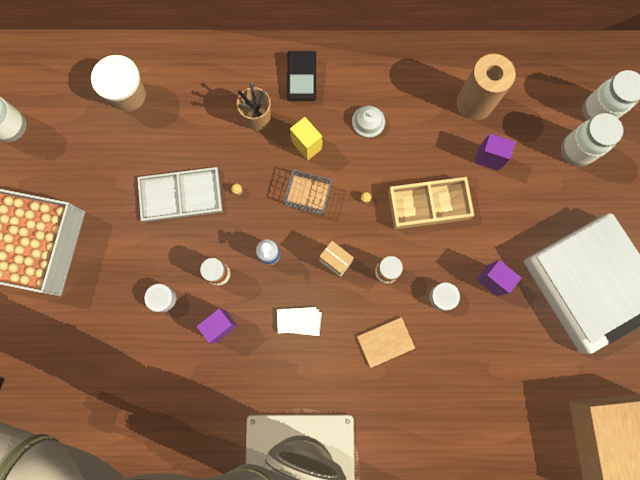

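View pics/side0.png

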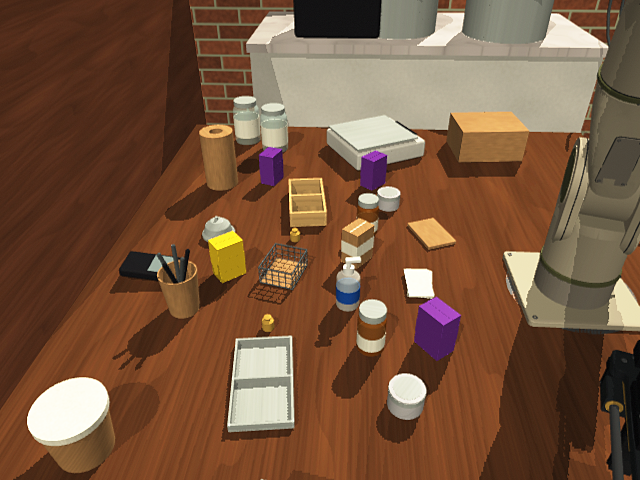

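Top view: jars are at (390,268) and (213,270), tins at (445,296) and (160,298), and the kraft carton at (337,259). The crate is at (431,203), tray at (180,194), basket at (308,191) and sanitiser at (268,251). The purple and yellow boxes are decoys. Next I'll fit the poses by matching silhouettes.

```bash
cat > h.py <<'E'
from bench import r, eyes, job
import cv2,numpy as np
from scipy.optimize import minimize
from scipy.spatial.transform import Rotation as Rot
a=np.linspace(0,2*np.pi,40,endpoint=False)
def cyl(*rz): return np.vstack([np.c_[ra*np.cos(a),ra*np.sin(a),0*a+z] for ra,z in rz])
def box(x,y,h): return np.array([[i*x/2,j*y/2,k*h] for i in(-1,1) for j in(-1,1) for k in(0,1)])
M=dict(jar_a=cyl((.026,0),(.026,.072),(.0245,.08),(.0245,.095)),tin_a=cyl((.03,0),(.03,.042)),
 carton=box(.044,.06,.09),jar_crate=box(.092,.178,.04),tin_tray=box(.104,.185,.016),wire_basket=box(.078,.094,.045),
 sanitizer=cyl((.024,0),(.024,.08)))
def proj(p,X):
    c=X@p["R"].T+p["t"]; return c[:,:2]/c[:,2:]*p["mtx"][0,0]+p["mtx"][:2,2]
def ray(p,xy,z):
    d=p["R"].T@np.linalg.inv(p["mtx"])@np.r_[xy,1]; o=-p["R"].T@p["t"]; return (o+d*(z-o[2])/d[2])[:2]
def place(l,q,z=0):
    c,s=np.cos(q[2]),np.sin(q[2]); return M[l]@np.array([[c,s,0],[-s,c,0],[0,0,1]])+[q[0],q[1],z]
def mask(p,l,q,z=0):
    m=np.zeros((480,640),np.uint8); h=cv2.convexHull((proj(p,place(l,q,z))*16).round().astype(np.int32))
    cv2.fillConvexPoly(m,h,1,cv2.LINE_8,4); return m>0
def cost(q,l,obs,z):
    return sum(1-(m&k).sum()/(m|k).sum() for p,m in obs for k in [mask(p,l,q,z)])
def fit(l,q0,obs,z=0,yaw=True):
    best=None
    for y in (np.arange(-1.5,1.6,.25) if yaw else [0]):
        f=minimize(lambda v:cost(np.r_[v,0][:3] if not yaw else v,l,obs,z),np.r_[q0,y][:3 if yaw else 2],method="Nelder-Mead",
          options=dict(initial_simplex=np.r_[q0,y][:3 if yaw else 2]+np.vstack([np.zeros(3),np.diag([.01,.01,.15])])[:4 if yaw else 3,:3 if yaw else 2],xatol=1e-4,fatol=1e-4))
        if best is None or f.fun<best.fun: best=f
    return best.x,best.fun/len(obs)
E
cat > m.py <<'E'
from h import *
P={n:eyes.camera(n) for n in("top","side")}
T=dict(jar_a=[(390,268),(213,270)],tin_a=[(445,296),(160,298)],carton=[(337,259)],jar_crate=[(431,203)],tin_tray=[(180,194)],wire_basket=[(308,191)],sanitizer=[(268,251)])
vis=P["top"]["image"][:,:,::-1].copy()
for l,c in T.items():
    R={n:eyes.regions_of(P[n],l) for n in P}
    for t in c:
        q0=ray(P["top"],t,M[l][:,2].max()*.7); obs=[];who=[]
        for n in P:
            ctr=proj(P[n],place(l,np.r_[q0,0])).mean(0)
            g=[d for d in R[n] if np.hypot(*(np.array(d["xy"])-ctr))<25]
            if g: obs.append((P[n],g[0]["region"])); who.append((n,round(g[0]["p"],2)))
        if not obs: print(l,t,"none",q0); continue
        yaw=l not in("jar_a","tin_a","sanitizer")
        q,f=fit(l,q0,obs,yaw=yaw); print(l,t,q.round(4),round(f,3),who)
        each=[fit(l,q[:2],[o],yaw=yaw) for o in obs]; print("   ",[(e[0].round(3).tolist(),round(e[1],3)) for e in each])
        cs,_=cv2.findContours(mask(P["top"],l,np.r_[q,0][:3]).astype(np.uint8),0,2); cv2.drawContours(vis,cs,-1,(0,255,0),1)
cv2.imwrite("pics/fit.png",cv2.resize(vis[120:350,100:520],None,fx=1.9,fy=1.9,interpolation=cv2.INTER_CUBIC))
E
python3 m.py
```

```text
jar_a (390, 268) [ 0.4273 -0.1926] 0.212 [('top', 0.84), ('side', 0.65)]
    [([0.427, -0.193], np.float64(0.064)), ([0.426, -0.211], np.float64(0.342))]
jar_a (213, 270) [0.4253 0.1881] 0.075 [('top', 0.75), ('side', 0.95)]
    [([0.425, 0.188], np.float64(0.086)), ([0.426, 0.187], np.float64(0.059))]
tin_a (445, 296) [ 0.3711 -0.3187] 0.116 [('top', 0.89), ('side', 0.84)]
    [([0.371, -0.319], np.float64(0.075)), ([0.372, -0.318], np.float64(0.146))]
tin_a (160, 298) [0.3686 0.314 ] 0.081 [('top', 0.75), ('side', 0.85)]
    [([0.369, 0.314], np.float64(0.061)), ([0.369, 0.314], np.float64(0.1))]
carton (337, 259) [ 0.4509 -0.0766 -0.6712] 0.105 [('top', 0.62), ('side', 0.71)]
    [([0.451, -0.077, -0.676], np.float64(0.057)), ([0.452, -0.077, -0.643], np.float64(0.142))]
jar_crate (431, 203) [ 0.5868 -0.2962  0.141 ] 0.043 [('top', 0.91), ('side', 0.81)]
    [([0.587, -0.296, 0.139], np.float64(0.037)), ([0.585, -0.297, 0.127], np.float64(0.045))]
tin_tray (180, 194) [ 0.6112  0.2843 -3.0012] 0.04 [('top', 0.77), ('side', 0.69)]
    [([0.611, 0.284, -3.021], np.float64(0.032)), ([0.612, 0.283, 0.111], np.float64(0.042))]
wire_basket (308, 191) [ 0.6115 -0.0145 -0.2138] 0.209 [('top', 0.67), ('side', 0.64)]
    [([0.611, -0.014, -0.226], np.float64(0.074)), ([0.612, -0.015, -0.182], np.float64(0.338))]
sanitizer (268, 251) [0.4694 0.0756] 0.164 [('top', 0.93), ('side', 0.86)]
    [([0.469, 0.076], np.float64(0.12)), ([0.47, 0.07], np.float64(0.186))]
```

View pics/fit.png

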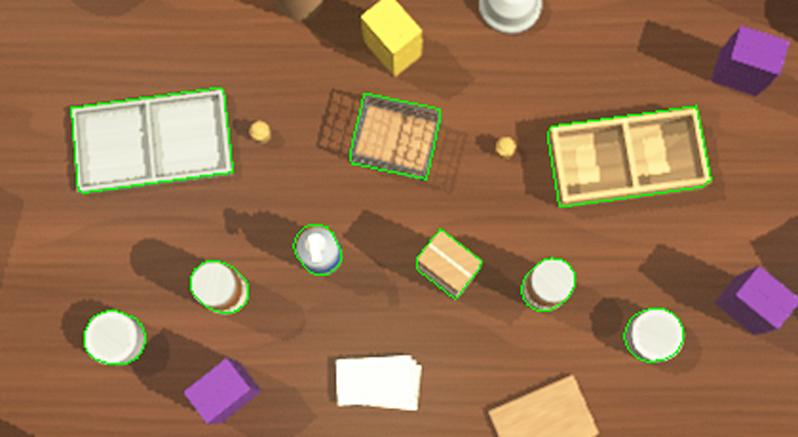

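```bash
cat > go.py <<'E'
# go.py x y z yaw_deg(tool y axis): print row from measured pose
from h import r,Rot,np
import sys
def row(x,y,z,yaw):
    s=r.read_state(); R0=Rot.from_quat(s["eef_rot"]); p=np.array(s["ee_pos"]); w=np.radians(yaw)
    ty=[np.cos(w),np.sin(w),0]; tz=[0,0,-1]; R1=Rot.from_matrix(np.c_[np.cross(ty,tz),ty,tz])
    d=R0.inv().apply(np.array([x,y,z])-p)/.2; rv=(R0.inv()*R1).as_rotvec()/(np.pi/2)
    print("t",round(s["time"],2),"p",p.round(4),"w",round(s["width"],4),"F",np.round(s["ft_force"],1),"row",d.round(3),rv.round(3))
if __name__=="__main__": row(*map(float,sys.argv[1:]))
E
python3 go.py .425 .188 .2 0
```

```text
t 1.6 p [0.206  0.5901 0.2226] w 0.0872 F [-0.  -0.4  0.4] row [-1.697 -1.537  0.113] [ 0.    -0.     0.786]
```

Call:
play_rows(motion=[[-0.3, -0.27, 0, 0, 0, 0.11, 100], [-0.6, -0.54, 0, 0, 0, 0.22, 100], [-0.85, -0.77, 0, 0, 0, 0.33, 100], [-0.85, -0.77, 0, 0, 0, 0.44, 100], [-0.85, -0.77, 0, 0, 0, 0.55, 100]], squeeze=20)

```text
time: 2.22
ee_pos: [0.318, 0.3857, 0.2231]
eef_rot: [0.569, 0.822, 0.0, 0.0]
ft_force: [-1.2, 1.6, 0.3]
width: 0.0871
```

```bash
python3 go.py .425 .188 .2 0
```

```text
t 2.23 p [0.318  0.3857 0.2231] w 0.0871 F [-1.2  1.6  0.3] row [-1.114  0.152  0.115] [ 0.001 -0.     0.229]
```

Call:
play_rows(motion=[[-0.3, 0.04, 0, 0, 0, 0.11, 100], [-0.6, 0.08, 0, 0, 0, 0.22, 100], [-0.9, 0.13, 0.1, 0, 0, 0.236, 100], [-1, 0.15, 0.11, 0, 0, 0.236, 100], [-1, 0.15, 0.11, 0, 0, 0.236, 100]])

```text
time: 2.85
ee_pos: [0.4169, 0.2117, 0.2005]
eef_rot: [0.708, 0.706, 0.0, -0.0]
ft_force: [1.0, 0.9, 1.0]
width: 0.087
```

```bash
python3 go.py .425 .188 .12 0; python3 - <<'E'
from h import *
p=eyes.camera("wrist"); l="jar_a"
R=eyes.regions_of(p,l); print([(d["xy"],d["p"]) for d in R])
v=p["image"][:,:,::-1].copy()
cs,_=cv2.findContours(mask(p,l,[.4253,.1881,0]).astype(np.uint8),0,2); cv2.drawContours(v,cs,-1,(0,255,0),1)
cv2.imwrite("pics/w1.png",v)
if R: print(fit(l,[.4253,.1881],[(p,R[0]["region"])],yaw=False))
E
```

```text
t 2.85 p [0.4169 0.2117 0.2005] w 0.087 F [1.  0.9 1. ] row [-0.118  0.041  0.403] [ 0.    -0.    -0.002]
[]
```

Call:
play_rows(motion=[[-0.118, 0.041, 0.2, 0, 0, 0, 100], [-0.118, 0.041, 0.4, 0, 0, 0, 100], [-0.118, 0.041, 0.6, 0, 0, 0, 100], [-0.118, 0.041, 0.74, 0, 0, 0, 100], [-0.118, 0.041, 0.79, 0, 0, 0, 100]])

```text
time: 3.58
ee_pos: [0.4232, 0.1904, 0.0413]
eef_rot: [0.706, 0.708, -0.001, -0.0]
ft_force: [-0.4, 0.6, 0.8]
width: 0.0871
```

Call:
play_rows(motion=[[0, 0, 0, 0, 0, 0, 40], [0, 0, 0, 0, 0, 0, 40], [0, 0, 0, 0, 0, 0, 40], [0, 0, 0, 0, 0, 0, 40], [0, 0, 0, 0, 0, 0, 40]], squeeze=20)

```text
time: 4.2
ee_pos: [0.4244, 0.1898, 0.0429]
eef_rot: [0.707, 0.707, 0.0, -0.0]
ft_force: [-1.7, -0.3, 5.2]
width: 0.0513
```

```bash
python3 go.py .425 .188 .2 0
```

```text
t 4.2 p [0.4244 0.1898 0.0429] w 0.0513 F [-1.7 -0.3  5.2] row [-0.008  0.003 -0.785] [ 0. -0.  0.]
```

Call:
play_rows(motion=[[0, 0, -0.1, 0, 0, 0, 35], [0, 0, -0.35, 0, 0, 0, 35], [0, 0, -0.6, 0, 0, 0, 35], [0, 0, -0.8, 0, 0, 0, 35], [0, 0, -0.8, 0, 0, 0, 35]], squeeze=25)

```text
time: 4.82
ee_pos: [0.4257, 0.1903, 0.2052]
eef_rot: [0.707, 0.707, 0.003, 0.0]
ft_force: [0.4, -0.5, -2.6]
width: 0.0512
```

Call:
play_rows(motion=[[-0.2, 0.06, 0, 0, 0, 0, 35], [-0.4, 0.13, 0, 0, 0, 0, 35], [-0.6, 0.2, 0, 0, 0, 0, 35], [-0.8, 0.25, 0, 0, 0, 0, 35], [-1, 0.3, 0, 0, 0, 0, 35]])

```text
time: 5.45
ee_pos: [0.4839, -0.0118, 0.2011]
eef_rot: [0.707, 0.707, -0.001, -0.0]
ft_force: [0.4, -0.2, -2.6]
width: 0.0513
```

Call:
play_rows(motion=[[-0.2, 0.06, 0, 0, 0, 0, 35], [-0.4, 0.13, 0, 0, 0, 0, 35], [-0.6, 0.2, 0, 0, 0, 0, 35], [-0.8, 0.25, 0, 0, 0, 0, 35], [-1, 0.3, 0, 0, 0, 0, 35]])

```text
time: 6.08
ee_pos: [0.5441, -0.2114, 0.2008]
eef_rot: [0.707, 0.707, -0.001, -0.001]
ft_force: [0.4, 0.7, -1.8]
width: 0.0513
```

```bash
python3 go.py .593 -.339 .2 0
```

```text
t 6.08 p [ 0.5441 -0.2114  0.2008] w 0.0513 F [ 0.4  0.7 -1.8] row [-0.638  0.244  0.003] [-0.001 -0.     0.   ]
```

Call:
play_rows(motion=[[-0.22, 0.08, 0, 0, 0, 0, 35], [-0.44, 0.17, 0, 0, 0, 0, 35], [-0.64, 0.244, 0, 0, 0, 0, 35], [-0.64, 0.244, 0.15, 0, 0, 0, 35], [-0.64, 0.244, 0.3, 0, 0, 0, 35]])

```text
time: 6.7
ee_pos: [0.5924, -0.339, 0.1395]
eef_rot: [0.707, 0.707, -0.001, -0.001]
ft_force: [0.9, 0.9, -3.5]
width: 0.0514
```

```bash
cat > held.py <<'E'
# held.py label x y z yaw : overlay of model at pose on top and side crops
from h import *
import sys
l=sys.argv[1]; x,y,z,w=map(float,sys.argv[2:6]); out=[]
for n in("top","side"):
    p=eyes.camera(n); R=eyes.regions_of(p,l); c=proj(p,place(l,[x,y,w],z)).mean(0)
    g=[d for d in R if np.hypot(*(np.array(d["xy"])-c))<40]
    if g: print(n,round(g[0]["p"],2),fit(l,[x,y],[(p,g[0]["region"])],z,yaw=False))
    v=cv2.resize(p["image"][:,:,::-1],None,fx=3,fy=3,interpolation=cv2.INTER_CUBIC)
    h=cv2.convexHull((proj(p,place(l,[x,y,w],z))*3).astype(np.int32)); cv2.polylines(v,[h],True,(0,255,0),1)
    a,b=np.clip((c*3).astype(int),[200,200],[1720,1240]); out.append(v[b-200:b+200,a-200:a+200])
cv2.imwrite(f"pics/{sys.argv[6]}.png",np.hstack(out))
E
python3 held.py jar_a .593 -.339 .098 0 h1; python3 go.py .593 -.339 .056 0
```

```text
side 0.64 (array([ 0.59246899, -0.33517737]), np.float64(0.10904872389791187))
t 6.9 p [ 0.5929 -0.3382  0.1417] w 0.0515 F [-0.4  0.5 -1.8] row [-0.004  0.002  0.429] [-0.001 -0.     0.   ]
```

View pics/h1.png

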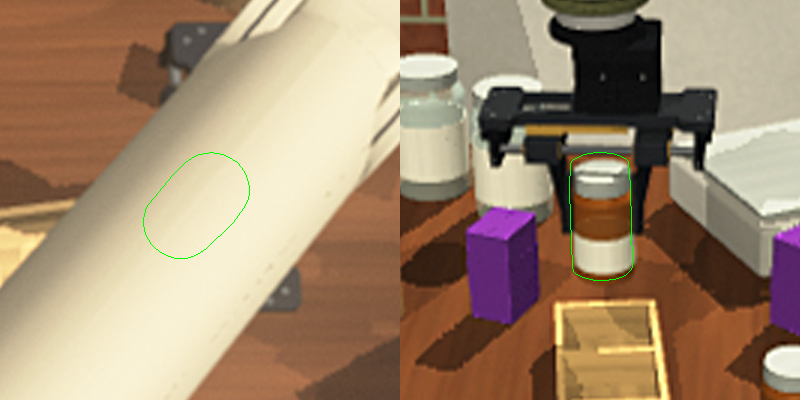

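Call:
play_rows(motion=[[0, 0, 0.15, 0, 0, 0, 35], [0, 0, 0.3, 0, 0, 0, 35], [0, 0, 0.4, 0, 0, 0, 35], [0, 0, 0.43, 0, 0, 0, 35], [0, 0, 0.43, 0, 0, 0, 35]])

```text
time: 7.52
ee_pos: [0.5937, -0.3386, 0.0573]
eef_rot: [0.707, 0.707, 0.0, 0.0]
ft_force: [0.6, 0.1, -2.1]
width: 0.0511
```

Call:
play_rows(motion=[[0, 0, 0.01, 0, 0, 0, 35], [0, 0, 0.02, 0, 0, 0, 35], [0, 0, 0.028, 0, 0, 0, 35], [0, 0, 0.034, 0, 0, 0, 35], [0, 0, 0.034, 0, 0, 0, 35]])

```text
time: 8.15
ee_pos: [0.5933, -0.3383, 0.0496]
eef_rot: [0.707, 0.707, 0.0, -0.0]
ft_force: [-0.1, -0.1, -3.2]
width: 0.0511
```

```bash
python3 go.py .593 -.339 .049 0
```

```text
t 8.15 p [ 0.5933 -0.3383  0.0496] w 0.0511 F [-0.1 -0.1 -3.2] row [-0.003 -0.002  0.003] [-0. -0.  0.]
```

Call:
play_rows(motion=[[0, 0, 0.004, 0, 0, 0, 35], [0, 0, 0.008, 0, 0, 0, 35], [0, 0, 0.008, 0, 0, 0, 35]])

```text
time: 8.52
ee_pos: [0.5934, -0.3385, 0.0491]
eef_rot: [0.707, 0.707, 0.0, 0.0]
ft_force: [-3.6, 1.3, 5.2]
width: 0.0509
```

```bash
python3 go.py .593 -.339 .049 0
```

```text
t 8.53 p [ 0.5934 -0.3385  0.0491] w 0.0509 F [-3.6  1.3  5.2] row [-0.003 -0.002  0.   ] [ 0. -0.  0.]
```

Call:
play_rows(motion=[[0, 0, 0, 0, 0, 0, 70], [0, 0, 0, 0, 0, 0, 85], [0, 0, 0, 0, 0, 0, 100], [0, 0, 0, 0, 0, 0, 100], [0, 0, -0.1, 0, 0, 0, 100]])

```text
time: 9.15
ee_pos: [0.5925, -0.3377, 0.0674]
eef_rot: [0.707, 0.707, -0.001, -0.001]
ft_force: [0.1, 0.9, 0.6]
width: 0.0854
```

Call:
play_rows(motion=[[0, 0, -0.25, 0, 0, 0, 100], [0, 0, -0.5, 0, 0, 0, 100], [0.24, -0.27, -0.65, 0, 0, 0, 100], [0.48, -0.55, -0.65, 0, 0, 0, 100], [0.73, -0.83, -0.65, 0, 0, 0, 100]])

```text
time: 9.78
ee_pos: [0.4552, -0.2175, 0.1986]
eef_rot: [0.707, 0.707, 0.001, 0.001]
ft_force: [-0.3, -0.0, 2.3]
width: 0.0869
```

```bash
python3 go.py .427 -.1926 .042 0
```

```text
t 9.78 p [ 0.4552 -0.2175  0.1986] w 0.0869 F [-0.3 -0.   2.3] row [ 0.125 -0.142  0.783] [ 0.001 -0.    -0.   ]
```

Call:
play_rows(motion=[[0, 0, 0, 0, 0, 0, 100], [0, 0, 0, 0, 0, 0, 100]])

```text
time: 10.02
ee_pos: [0.4569, -0.2181, 0.1989]
eef_rot: [0.707, 0.707, 0.001, 0.001]
ft_force: [0.1, 0.2, -0.3]
width: 0.087
```

```bash
python3 go.py .427 -.1926 .042 0; python3 held.py jar_a .593 -.339 .006 0 h2;python3 held.py jar_a .427 -.1926 .0 0 h3; python3 -c "
import cv2,numpy as np
cv2.imwrite('pics/h23.png',np.vstack([cv2.resize(cv2.imread(f'pics/h{i}.png'),(600,300)) for i in (2,3)]))"
```

```text
t 10.03 p [ 0.4569 -0.2181  0.1989] w 0.087 F [ 0.1  0.2 -0.3] row [ 0.127 -0.152  0.784] [ 0.002 -0.     0.   ]
side 0.58 (array([ 0.59701978, -0.36943518]), np.float64(0.23821989528795806))
top 0.57 (array([ 0.4291875 , -0.18025625]), np.float64(0.6993464052287581))
side 0.68 (array([ 0.4265488 , -0.19987989]), np.float64(0.3180362860192102))
```

View pics/h23.png

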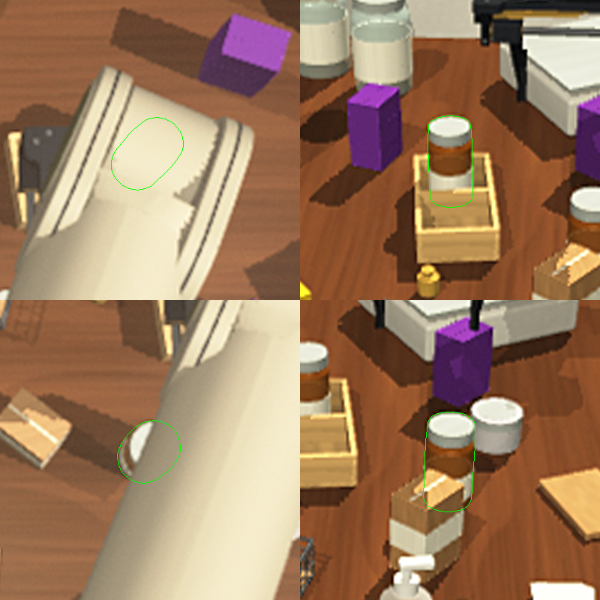

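The first jar stands upright in its bay, matching the green model outline (450,160). The second jar's outline also agrees (450,465).

Call:
play_rows(motion=[[0.127, -0.15, 0, 0, 0, 0, 100], [0.127, -0.15, 0.25, 0, 0, 0, 100], [0.127, -0.15, 0.5, 0, 0, 0, 100], [0.127, -0.15, 0.7, 0, 0, 0, 100], [0.127, -0.15, 0.785, 0, 0, 0, 100]])

```text
time: 11.05
ee_pos: [0.425, -0.1926, 0.0386]
eef_rot: [0.707, 0.707, -0.001, -0.001]
ft_force: [-0.1, 1.1, 1.0]
width: 0.0871
```

Call:
play_rows(motion=[[0, 0, 0, 0, 0, 0, 100], [0, 0, 0, 0, 0, 0, 35], [0, 0, 0, 0, 0, 0, 35], [0, 0, 0, 0, 0, 0, 35], [0, 0, 0, 0, 0, 0, 35]])

```text
time: 11.68
ee_pos: [0.4264, -0.1924, 0.0408]
eef_rot: [0.707, 0.707, 0.0, 0.0]
ft_force: [-0.5, 0.2, -0.5]
width: 0.0551
```

```bash
python3 go.py .581 -.2535 .2 0
```

```text
t 11.68 p [ 0.4264 -0.1924  0.0408] w 0.0551 F [-0.5  0.2 -0.5] row [-0.305  0.773 -0.796] [ 0. -0.  0.]
```

Call:
play_rows(motion=[[0, 0, 0, 0, 0, 0, 35], [0, 0, 0, 0, 0, 0, 35], [0, 0, 0, 0, 0, 0, 35]])

```text
time: 12.05
ee_pos: [0.4265, -0.1925, 0.0407]
eef_rot: [0.707, 0.707, 0.0, 0.0]
ft_force: [0.4, 1.3, 5.4]
width: 0.0517
```

Call:
play_rows(motion=[[0, 0, -0.1, 0, 0, 0, 35], [0, 0, -0.3, 0, 0, 0, 35], [0, 0, -0.5, 0, 0, 0, 35], [0, 0, -0.65, 0, 0, 0, 35], [0, 0, -0.65, 0, 0, 0, 35]])

```text
time: 12.68
ee_pos: [0.4268, -0.1927, 0.1716]
eef_rot: [0.707, 0.707, 0.001, 0.001]
ft_force: [-0.2, -0.4, -3.1]
width: 0.0514
```

Call:
play_rows(motion=[[-0.08, 0.2, 0, 0, 0, 0, 35], [-0.16, 0.4, 0, 0, 0, 0, 35], [-0.24, 0.6, 0, 0, 0, 0, 35], [-0.305, 0.77, 0, 0, 0, 0, 35], [-0.305, 0.77, 0, 0, 0, 0, 35]])

```text
time: 13.3
ee_pos: [0.5806, -0.2539, 0.167]
eef_rot: [0.707, 0.707, -0.002, -0.001]
ft_force: [-1.0, 1.1, -2.7]
width: 0.0513
```

```bash
python3 go.py .581 -.2535 .055 0
```

```text
t 13.3 p [ 0.5806 -0.2539  0.167 ] w 0.0513 F [-1.   1.1 -2.7] row [0.003 0.005 0.56 ] [-0.003  0.001  0.   ]
```

Call:
play_rows(motion=[[0, 0, 0.15, 0, 0, 0, 35], [0, 0, 0.3, 0, 0, 0, 35], [0, 0, 0.45, 0, 0, 0, 35], [0, 0, 0.54, 0, 0, 0, 35], [0, 0, 0.56, 0, 0, 0, 35]])

```text
time: 13.92
ee_pos: [0.579, -0.2531, 0.0569]
eef_rot: [0.707, 0.707, -0.001, -0.001]
ft_force: [0.3, -0.7, -1.5]
width: 0.0514
```

Call:
play_rows(motion=[[0, 0, 0, 0, 0, 0, 35], [0, 0, 0, 0, 0, 0, 35]])

```text
time: 14.18
ee_pos: [0.5808, -0.2538, 0.0595]
eef_rot: [0.707, 0.707, 0.0, 0.001]
ft_force: [0.7, -0.2, -2.8]
width: 0.0518
```

```bash
python3 go.py .581 -.2535 .048 0
```

```text
t 14.18 p [ 0.5808 -0.2538  0.0595] w 0.0518 F [ 0.7 -0.2 -2.8] row [0.001 0.001 0.058] [0.001 0.    0.   ]
```

Call:
play_rows(motion=[[0, 0, 0.015, 0, 0, 0, 35], [0, 0, 0.03, 0, 0, 0, 35], [0, 0, 0.045, 0, 0, 0, 35], [0, 0, 0.055, 0, 0, 0, 35], [0, 0, 0.055, 0, 0, 0, 35]])

```text
time: 14.8
ee_pos: [0.5801, -0.2534, 0.0472]
eef_rot: [0.707, 0.707, -0.0, -0.0]
ft_force: [0.4, -0.6, -3.0]
width: 0.0517
```

Call:
play_rows(motion=[[0, 0, 0.004, 0, 0, 0, 35], [0, 0, 0.008, 0, 0, 0, 35], [0, 0, 0.008, 0, 0, 0, 35]])

```text
time: 15.18
ee_pos: [0.5803, -0.2536, 0.0468]
eef_rot: [0.707, 0.707, 0.0, 0.0]
ft_force: [-3.2, 2.5, 5.9]
width: 0.0514
```

```bash
python3 go.py .581 -.2535 .048 0
```

```text
t 15.18 p [ 0.5803 -0.2536  0.0468] w 0.0514 F [-3.2  2.5  5.9] row [ 0.     0.003 -0.006] [ 0. -0.  0.]
```

Call:
play_rows(motion=[[0, 0, 0, 0, 0, 0, 70], [0, 0, 0, 0, 0, 0, 85], [0, 0, 0, 0, 0, 0, 100], [0, 0, 0, 0, 0, 0, 100], [0, 0, -0.1, 0, 0, 0, 100]])

```text
time: 15.8
ee_pos: [0.5793, -0.253, 0.0653]
eef_rot: [0.707, 0.707, -0.001, -0.001]
ft_force: [1.3, 0.6, -0.3]
width: 0.0855
```

Call:
play_rows(motion=[[0, 0, -0.25, 0, 0, 0, 100], [0, 0, -0.5, 0, 0, 0, 100], [-0.1, -0.3, -0.5, 0, 0, 0, 100], [-0.2, -0.6, -0.5, 0, 0, 0, 100], [-0.32, -0.95, -0.5, 0, 0, 0, 100]])

```text
time: 16.42
ee_pos: [0.4007, -0.3144, 0.1668]
eef_rot: [0.707, 0.707, 0.001, 0.0]
ft_force: [-0.5, -1.0, 0.8]
width: 0.087
```

Call:
play_rows(motion=[[0, 0, 0, 0, 0, 0, 100], [0, 0, 0, 0, 0, 0, 100]])

```text
time: 16.68
ee_pos: [0.4031, -0.3133, 0.1669]
eef_rot: [0.707, 0.707, 0.001, 0.001]
ft_force: [-0.4, 0.6, -0.3]
width: 0.0871
```

```bash
python3 go.py .371 -.319 .017 0
```

```text
t 16.68 p [ 0.4031 -0.3133  0.1669] w 0.0871 F [-0.4  0.6 -0.3] row [-0.029 -0.162  0.749] [ 0.001 -0.     0.   ]
```

Call:
play_rows(motion=[[-0.029, -0.162, 0, 0, 0, 0, 100], [-0.029, -0.162, 0.2, 0, 0, 0, 100], [-0.029, -0.162, 0.4, 0, 0, 0, 100], [-0.029, -0.162, 0.5, 0, 0, 0, 100], [-0.029, -0.162, 0.5, 0, 0, 0, 100]])

```text
time: 17.3
ee_pos: [0.3701, -0.3187, 0.065]
eef_rot: [0.707, 0.708, -0.001, -0.001]
ft_force: [0.0, -1.0, 0.1]
width: 0.0869
```

```bash
python3 go.py .371 -.319 .017 0
```

```text
t 17.3 p [ 0.3701 -0.3187  0.065 ] w 0.0869 F [ 0.  -1.   0.1] row [-0.002  0.005  0.24 ] [-0.002  0.     0.001]
```

Call:
play_rows(motion=[[0, 0, 0.1, 0, 0, 0, 100], [0, 0, 0.2, 0, 0, 0, 100], [0, 0, 0.24, 0, 0, 0, 100], [0, 0, 0.24, 0, 0, 0, 100], [0, 0, 0.24, 0, 0, 0, 45]])

```text
time: 17.92
ee_pos: [0.3707, -0.3195, 0.0187]
eef_rot: [0.707, 0.707, 0.0, 0.001]
ft_force: [0.4, 1.1, -0.5]
width: 0.0825
```

Call:
play_rows(motion=[[0, 0, 0, 0, 0, 0, 45], [0, 0, 0, 0, 0, 0, 45], [0, 0, 0, 0, 0, 0, 45], [0, 0, 0, 0, 0, 0, 45], [0, 0, 0, 0, 0, 0, 45]], squeeze=20)

```text
time: 18.55
ee_pos: [0.3702, -0.3191, 0.018]
eef_rot: [0.707, 0.707, 0.0, -0.0]
ft_force: [-0.9, 1.9, 5.3]
width: 0.0595
```

```bash
python3 go.py .6055 .3285 .2 0
```

```text
t 18.55 p [ 0.3702 -0.3191  0.018 ] w 0.0595 F [-0.9  1.9  5.3] row [ 3.238  1.178 -0.909] [ 0. -0.  0.]
```

Call:
play_rows(motion=[[0, 0, -0.1, 0, 0, 0, 45], [0, 0, -0.35, 0, 0, 0, 45], [0, 0, -0.6, 0, 0, 0, 45], [0.05, 0.1, -0.85, 0, 0, 0, 45], [0.1, 0.2, -0.85, 0, 0, 0, 45]])

```text
time: 19.18
ee_pos: [0.4122, -0.2997, 0.1912]
eef_rot: [0.707, 0.707, 0.002, 0.002]
ft_force: [0.6, -0.3, -1.3]
width: 0.0595
```

Call:
play_rows(motion=[[0.2, 0.1, 0, 0, 0, 0, 45], [0.4, 0.2, 0, 0, 0, 0, 45], [0.6, 0.3, 0, 0, 0, 0, 45], [0.8, 0.35, 0, 0, 0, 0, 45], [1, 0.35, 0, 0, 0, 0, 45]])

```text
time: 19.8
ee_pos: [0.4802, -0.0977, 0.1875]
eef_rot: [0.707, 0.707, -0.0, 0.0]
ft_force: [0.8, 1.1, -1.2]
width: 0.0595
```

Call:
play_rows(motion=[[0.2, 0.06, 0, 0, 0, 0, 45], [0.4, 0.12, 0, 0, 0, 0, 45], [0.6, 0.18, 0, 0, 0, 0, 45], [0.8, 0.24, 0, 0, 0, 0, 45], [1, 0.3, 0, 0, 0, 0, 45]])

```text
time: 20.42
ee_pos: [0.54, 0.1022, 0.1875]
eef_rot: [0.707, 0.707, -0.0, -0.0]
ft_force: [0.5, -0.0, -1.7]
width: 0.0595
```

```bash
python3 go.py .6055 .3285 .2 0
```

```text
t 20.43 p [0.54   0.1022 0.1875] w 0.0595 F [ 0.5 -0.  -1.7] row [ 1.132  0.328 -0.063] [-0.  0.  0.]
```

Call:
play_rows(motion=[[0.2, 0.06, 0, 0, 0, 0, 45], [0.4, 0.12, 0, 0, 0, 0, 45], [0.6, 0.18, 0, 0, 0, 0, 45], [0.8, 0.24, 0, 0, 0, 0, 45], [1, 0.3, 0, 0, 0, 0, 45]])

```text
time: 21.05
ee_pos: [0.6, 0.3021, 0.1872]
eef_rot: [0.707, 0.707, -0.0, -0.0]
ft_force: [0.4, 0.1, -1.5]
width: 0.0593
```

Call:
play_rows(motion=[[0.13, 0.03, 0, 0, 0, 0, 45], [0.13, 0.03, 0.15, 0, 0, 0, 45], [0.13, 0.03, 0.35, 0, 0, 0, 45], [0.13, 0.03, 0.55, 0, 0, 0, 45], [0.13, 0.03, 0.55, 0, 0, 0, 45]])

```text
time: 21.68
ee_pos: [0.6036, 0.3259, 0.0742]
eef_rot: [0.707, 0.707, -0.003, -0.001]
ft_force: [0.8, -0.3, -1.1]
width: 0.0596
```

```bash
python3 held.py tin_a .6055 .3285 .0595 0 h4; python3 go.py .6055 .3285 .03 0
```

```text
top 0.66 (array([0.608  , 0.31225]), np.float64(0.7057356608478803))
side 0.97 (array([0.60842633, 0.32471366]), np.float64(0.16897173782321107))
t 21.88 p [0.607  0.3273 0.0801] w 0.0592 F [ 0.6  0.1 -0.7] row [ 0.005 -0.008  0.25 ] [ 0.002 -0.001  0.   ]
```

View pics/h4.png

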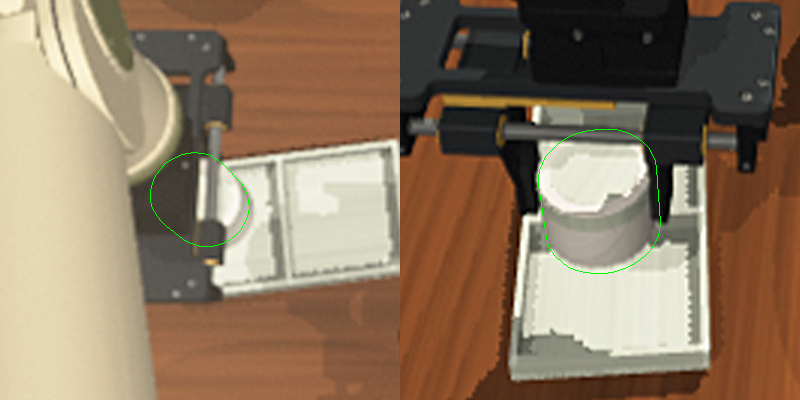

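Call:
play_rows(motion=[[0, 0, 0.1, 0, 0, 0, 45], [0, 0, 0.18, 0, 0, 0, 45], [0, 0, 0.24, 0, 0, 0, 45], [0, 0, 0.265, 0, 0, 0, 45], [0, 0, 0.275, 0, 0, 0, 45]])

```text
time: 22.5
ee_pos: [0.6059, 0.3269, 0.0226]
eef_rot: [0.707, 0.707, -0.0, -0.0]
ft_force: [0.6, -0.6, -0.8]
width: 0.0595
```

Call:
play_rows(motion=[[0, 0, 0.005, 0, 0, 0, 45], [0, 0, 0.01, 0, 0, 0, 45], [0, 0, 0.01, 0, 0, 0, 45]])

```text
time: 22.88
ee_pos: [0.6062, 0.3271, 0.0221]
eef_rot: [0.707, 0.707, 0.0, -0.0]
ft_force: [-3.1, -1.0, 5.6]
width: 0.0598
```

```bash
python3 go.py .6055 .3285 .022 0
```

```text
t 22.88 p [0.6062 0.3271 0.0221] w 0.0598 F [-3.1 -1.   5.6] row [ 0.007 -0.003  0.001] [ 0.    -0.001  0.   ]
```

Call:
play_rows(motion=[[0, 0, 0, 0, 0, 0, 80], [0, 0, 0, 0, 0, 0, 100], [0, 0, 0, 0, 0, 0, 100], [0, 0, 0, 0, 0, 0, 100], [0, 0, -0.1, 0, 0, 0, 100]])

```text
time: 23.5
ee_pos: [0.6049, 0.3265, 0.0401]
eef_rot: [0.707, 0.707, -0.001, -0.0]
ft_force: [-0.0, -0.5, -0.4]
width: 0.0864
```

Call:
play_rows(motion=[[0, 0, -0.25, 0, 0, 0, 100], [0, 0, -0.5, 0, 0, 0, 100], [0, -0.3, -0.5, 0, 0, 0, 100], [0, -0.6, -0.5, 0, 0, 0, 100], [0, -0.95, -0.5, 0, 0, 0, 100]])

```text
time: 24.12
ee_pos: [0.4221, 0.3269, 0.1421]
eef_rot: [0.707, 0.707, 0.001, -0.0]
ft_force: [1.3, 0.7, 0.7]
width: 0.0866
```

Call:
play_rows(motion=[[0, 0, 0, 0, 0, 0, 100], [0, 0, 0, 0, 0, 0, 100]])

```text
time: 24.38
ee_pos: [0.4241, 0.3273, 0.1423]
eef_rot: [0.707, 0.707, 0.001, -0.0]
ft_force: [1.1, -0.9, 0.6]
width: 0.0872
```

```bash
python3 go.py .369 .314 .065 0
```

```text
t 24.38 p [0.4241 0.3273 0.1423] w 0.0872 F [ 1.1 -0.9  0.6] row [-0.067 -0.276  0.386] [ 0.001 -0.001  0.   ]
```

Call:
play_rows(motion=[[-0.067, -0.276, 0, 0, 0, 0, 100], [-0.067, -0.276, 0.1, 0, 0, 0, 100], [-0.067, -0.276, 0.3, 0, 0, 0, 100], [-0.067, -0.276, 0.386, 0, 0, 0, 100], [-0.067, -0.276, 0.386, 0, 0, 0, 100]])

```text
time: 25.0
ee_pos: [0.3689, 0.3126, 0.0633]
eef_rot: [0.708, 0.707, -0.001, 0.001]
ft_force: [0.4, 0.2, 0.4]
width: 0.0869
```

```bash
python3 go.py .369 .314 .018 0; python3 held.py tin_a .6062 .3271 .004 0 h5
```

```text
t 25.0 p [0.3689 0.3126 0.0633] w 0.0869 F [0.4 0.2 0.4] row [0.007 0.    0.226] [-0.     0.001 -0.001]
top 0.85 (array([0.60816388, 0.32696893]), np.float64(0.11836734693877549))
side 0.71 (array([0.60772336, 0.32655889]), np.float64(0.13021167415009627))
```

View pics/h5.png

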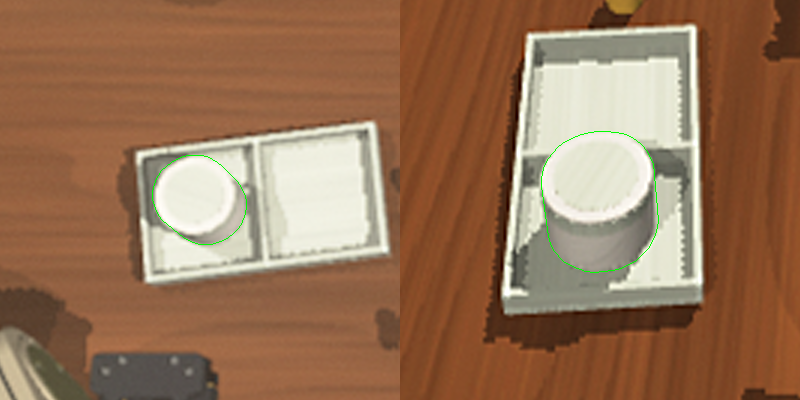

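The first tin lies flat inside its bay (top 200,200; side 600,205). Now I'll grasp the second tin.

Call:
play_rows(motion=[[0.005, 0, 0.1, 0, 0, 0, 100], [0.005, 0, 0.2, 0, 0, 0, 100], [0.005, 0, 0.226, 0, 0, 0, 100], [0.005, 0, 0.226, 0, 0, 0, 100], [0.005, 0, 0.226, 0, 0, 0, 45]])

```text
time: 25.82
ee_pos: [0.3686, 0.315, 0.0194]
eef_rot: [0.707, 0.707, 0.001, -0.0]
ft_force: [-0.1, 0.2, 0.2]
width: 0.0828
```

Call:
play_rows(motion=[[0, 0, 0, 0, 0, 0, 45], [0, 0, 0, 0, 0, 0, 45], [0, 0, 0, 0, 0, 0, 45], [0, 0, 0, 0, 0, 0, 45], [0, 0, 0, 0, 0, 0, 45]])

```text
time: 26.45
ee_pos: [0.3682, 0.3146, 0.0186]
eef_rot: [0.707, 0.707, 0.0, -0.0]
ft_force: [-1.7, -0.9, 5.5]
width: 0.0596
```

```bash
python3 go.py .6165 .2395 .15 0
```

```text
t 26.45 p [0.3682 0.3146 0.0186] w 0.0596 F [-1.7 -0.9  5.5] row [-0.376  1.241 -0.657] [-0. -0.  0.]
```

Call:
play_rows(motion=[[0, 0, -0.1, 0, 0, 0, 45], [0, 0, -0.35, 0, 0, 0, 45], [0, 0, -0.65, 0, 0, 0, 45], [-0.08, 0.3, -0.65, 0, 0, 0, 45], [-0.16, 0.5, -0.65, 0, 0, 0, 45]])

```text
time: 27.08
ee_pos: [0.47, 0.2826, 0.1497]
eef_rot: [0.707, 0.708, 0.002, -0.0]
ft_force: [0.4, -0.6, -1.7]
width: 0.0594
```

Call:
play_rows(motion=[[-0.07, 0.22, 0, 0, 0, 0, 45], [-0.15, 0.48, 0, 0, 0, 0, 45], [-0.22, 0.72, 0, 0, 0, 0, 45], [-0.22, 0.74, 0, 0, 0, 0, 45], [-0.22, 0.74, 0, 0, 0, 0, 45]])

```text
time: 27.7
ee_pos: [0.6157, 0.2385, 0.1476]
eef_rot: [0.707, 0.707, -0.001, -0.0]
ft_force: [-0.7, 0.1, -2.1]
width: 0.0596
```

```bash
python3 go.py .6165 .2395 .024 0
```

```text
t 27.7 p [0.6157 0.2385 0.1476] w 0.0596 F [-0.7  0.1 -2.1] row [0.005 0.005 0.618] [-0.001  0.     0.   ]
```

Call:
play_rows(motion=[[0, 0, 0.15, 0, 0, 0, 45], [0, 0, 0.3, 0, 0, 0, 45], [0, 0, 0.45, 0, 0, 0, 45], [0, 0, 0.55, 0, 0, 0, 45], [0, 0, 0.55, 0, 0, 0, 45]])

```text
time: 28.32
ee_pos: [0.6147, 0.2391, 0.0374]
eef_rot: [0.707, 0.708, -0.001, -0.001]
ft_force: [0.4, -0.4, -1.5]
width: 0.0593
```

Call:
play_rows(motion=[[0, 0, 0.02, 0, 0, 0, 45], [0, 0, 0.04, 0, 0, 0, 45], [0, 0, 0.06, 0, 0, 0, 45], [0, 0, 0.06, 0, 0, 0, 45]])

```text
time: 28.82
ee_pos: [0.6161, 0.2385, 0.0263]
eef_rot: [0.707, 0.707, -0.0, -0.0]
ft_force: [0.3, -0.0, -1.5]
width: 0.0594
```

```bash
python3 go.py .6165 .2395 .0225 0
```

```text
t 28.82 p [0.6161 0.2385 0.0263] w 0.0594 F [ 0.3 -0.  -1.5] row [0.005 0.002 0.019] [-0.  0.  0.]
```

Call:
play_rows(motion=[[0, 0, 0.008, 0, 0, 0, 45], [0, 0, 0.014, 0, 0, 0, 45], [0, 0, 0.019, 0, 0, 0, 45], [0, 0, 0.023, 0, 0, 0, 45], [0, 0, 0.023, 0, 0, 0, 45]])

```text
time: 29.45
ee_pos: [0.6163, 0.2386, 0.0228]
eef_rot: [0.707, 0.707, 0.0, -0.0]
ft_force: [-4.2, -1.2, 8.4]
width: 0.0596
```

```bash
python3 go.py .6165 .2395 .0225 0
```

```text
t 29.45 p [0.6163 0.2386 0.0228] w 0.0596 F [-4.2 -1.2  8.4] row [0.005 0.001 0.001] [-0. -0.  0.]
```

Call:
play_rows(motion=[[0, 0, 0, 0, 0, 0, 80], [0, 0, 0, 0, 0, 0, 100], [0, 0, 0, 0, 0, 0, 100], [0, 0, 0, 0, 0, 0, 100], [0, 0, -0.1, 0, 0, 0, 100]])

```text
time: 30.08
ee_pos: [0.6152, 0.2382, 0.0412]
eef_rot: [0.707, 0.707, -0.001, -0.0]
ft_force: [-0.1, 0.0, -0.0]
width: 0.087
```

Call:
play_rows(motion=[[0, 0, -0.3, 0, 0, 0, 100], [0, 0, -0.6, 0, 0, 0, 100], [-0.25, 0, -0.8, 0, 0, 0, 100], [-0.55, -0.05, -0.8, 0, 0, 0, 100], [-0.85, -0.1, -0.8, 0, 0, 0, 100]])

```text
time: 30.7
ee_pos: [0.5963, 0.0663, 0.204]
eef_rot: [0.707, 0.707, 0.001, 0.0]
ft_force: [-0.1, -0.3, 0.2]
width: 0.0874
```

Call:
play_rows(motion=[[-0.15, -0.15, 0, 0, 0, 0.1, 100], [-0.3, -0.3, 0, 0, 0, 0.2, 100], [-0.5, -0.5, 0, 0, 0, 0.3, 100], [-0.6, -0.6, 0, 0, 0, 0.4, 100], [-0.6, -0.6, 0, 0, 0, 0.43, 100]])

```text
time: 31.32
ee_pos: [0.4752, -0.0535, 0.2029]
eef_rot: [0.903, 0.43, 0.001, -0.002]
ft_force: [0.4, -0.2, -0.5]
width: 0.0872
```

```bash
sed -i 's/^T=.*/T=dict(tin_a=[(0,0)],carton=[(337,259)],wire_basket=[(308,191)],sanitizer=[(268,251)])/' m.py; python3 m.py; python3 go.py .451 -.0766 .2 -38.5
```

```text
tin_a (0, 0) none [1.09259684 0.73912812]
carton (337, 259) [ 0.4526 -0.0745 -0.6111] 0.108 [('side', 0.97)]
    [([0.452, -0.076, -0.588], np.float64(0.107))]
wire_basket (308, 191) [ 0.6117 -0.0135 -0.1806] 0.579 [('top', 0.6), ('side', 0.87)]
    [([0.604, 0.001, 0.001], np.float64(0.928)), ([0.612, -0.015, -0.18], np.float64(0.218))]
sanitizer (268, 251) [0.4694 0.0751] 0.146 [('top', 0.57), ('side', 0.72)]
    [([0.469, 0.075], np.float64(0.118)), ([0.47, 0.073], np.float64(0.168))]
t 31.82 p [ 0.4764 -0.0515  0.2018] w 0.0867 F [-0.   0.2  0.1] row [-0.177 -0.021  0.009] [ 0.     0.    -0.002]
```

View pics/fit.png

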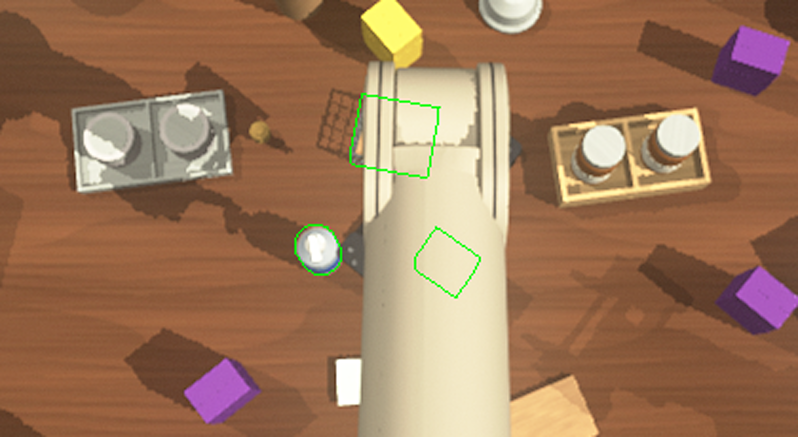

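```bash
python3 held.py carton .451 -.0766 0 -.66 h6
```

```text
side 0.6 (array([ 0.44825708, -0.07186306]), np.float64(0.39099356683345243))
```

View pics/h6.png

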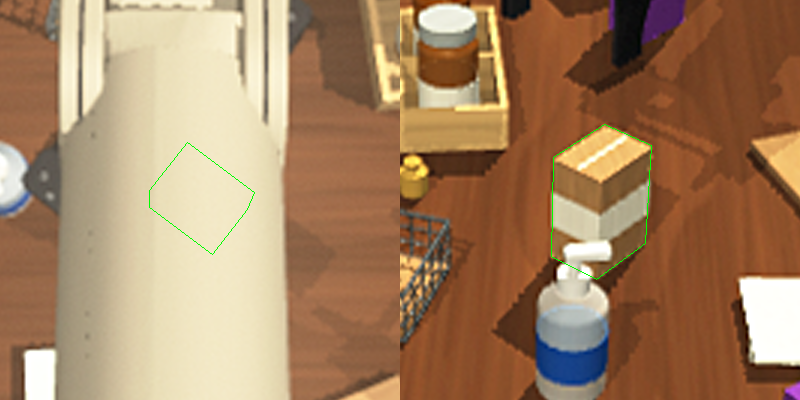

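The carton-shaped candidates in the top view are purple at (497,152), (500,278) and (216,326), yellow at (306,138) and kraft at (337,259). Only the last is brown kraft with a paper band. This crop confirms it at (600,200), and the outline fits.

Call:
play_rows(motion=[[-0.177, -0.021, 0, 0, 0, 0, 100], [-0.177, -0.021, 0.1, 0, 0, 0, 100], [-0.177, -0.021, 0.25, 0, 0, 0, 100], [-0.177, -0.021, 0.4, 0, 0, 0, 100], [-0.177, -0.021, 0.4, 0, 0, 0, 100]])

```text
time: 32.65
ee_pos: [0.4495, -0.0768, 0.1206]
eef_rot: [0.901, 0.433, -0.002, 0.0]
ft_force: [0.3, 0.2, -0.0]
width: 0.087
```

```bash
python3 go.py .451 -.0766 .046 -38
```

```text
t 32.65 p [ 0.4495 -0.0768  0.1206] w 0.087 F [ 0.3  0.2 -0. ] row [0.007 0.006 0.373] [-0.001  0.002 -0.008]
```

Call:
play_rows(motion=[[0.003, 0.003, 0.13, 0, 0, 0, 100], [0.003, 0.003, 0.26, 0, 0, 0, 100], [0.003, 0.003, 0.373, 0, 0, 0, 100], [0.003, 0.003, 0.38, 0, 0, 0, 100], [0.003, 0.003, 0.38, 0, 0, 0, 100]])

```text
time: 33.28
ee_pos: [0.4526, -0.0764, 0.0471]
eef_rot: [0.901, 0.433, 0.001, 0.0]
ft_force: [0.3, 0.3, 0.5]
width: 0.0871
```

Call:
play_rows(motion=[[0, 0, 0, 0, 0, 0, 30], [0, 0, 0, 0, 0, 0, 30], [0, 0, 0, 0, 0, 0, 30], [0, 0, 0, 0, 0, 0, 30], [0, 0, 0, 0, 0, 0, 30]], squeeze=15)

```text
time: 33.9
ee_pos: [0.4517, -0.0764, 0.0459]
eef_rot: [0.901, 0.433, -0.0, -0.0]
ft_force: [0.1, -0.7, 0.2]
width: 0.0449
```

Call:
play_rows(motion=[[0, 0, 0, 0, 0, 0, 30], [0, 0, 0, 0, 0, 0, 30], [0, 0, 0, 0, 0, 0, 30]])

```text
time: 34.28
ee_pos: [0.4518, -0.0764, 0.0458]
eef_rot: [0.901, 0.433, 0.0, 0.0]
ft_force: [-0.0, 0.4, -1.0]
width: 0.0438
```

```bash
python3 go.py .451 -.0766 .2 -11.8
```

```text
t 34.27 p [ 0.4518 -0.0764  0.0458] w 0.0438 F [-0.   0.4 -1. ] row [-0.003 -0.002 -0.771] [ 0.     0.    -0.299]
```

Call:
play_rows(motion=[[0, 0, -0.1, 0, 0, 0, 30], [0, 0, -0.35, 0, 0, 0, 30], [0, 0, -0.6, 0, 0, 0, 30], [0, 0, -0.75, 0, 0, -0.1, 30], [0, 0, -0.75, 0, 0, -0.2, 30]])

```text
time: 34.9
ee_pos: [0.4529, -0.0763, 0.1977]
eef_rot: [0.821, 0.571, 0.002, -0.0]
ft_force: [0.2, -0.2, -1.7]
width: 0.0444
```

Call:
play_rows(motion=[[0, 0, 0, 0, 0, -0.09, 30], [0, 0, 0, 0, 0, -0.09, 30]])

```text
time: 35.15
ee_pos: [0.4516, -0.0763, 0.1957]
eef_rot: [0.781, 0.625, 0.0, -0.0]
ft_force: [0.3, 0.3, -1.6]
width: 0.0437
```

```bash
python3 go.py .6115 -.0145 .2 -12
```

```text
t 35.15 p [ 0.4516 -0.0763  0.1957] w 0.0437 F [ 0.3  0.3 -1.6] row [ 0.476  0.713 -0.021] [-0.    -0.001 -0.007]
```

Call:
play_rows(motion=[[0.16, 0.24, 0, 0, 0, -0.005, 30], [0.32, 0.48, 0, 0, 0, -0.005, 30], [0.476, 0.713, 0, 0, 0, -0.005, 30], [0.476, 0.713, 0.2, 0, 0, -0.005, 30], [0.476, 0.713, 0.35, 0, 0, -0.005, 30]])

```text
time: 35.78
ee_pos: [0.6137, -0.0132, 0.1223]
eef_rot: [0.778, 0.628, -0.001, 0.0]
ft_force: [-0.2, -0.3, -1.2]
width: 0.0436
```

Call:
play_rows(motion=[[0, 0, 0, 0, 0, 0, 30], [0, 0, 0, 0, 0, 0, 30]])

```text
time: 36.02
ee_pos: [0.6116, -0.0154, 0.1271]
eef_rot: [0.779, 0.627, 0.0, 0.0]
ft_force: [-0.5, -0.8, -1.7]
width: 0.0441
```

```bash
python3 go.py .6115 -.0145 .06 -12; python3 held.py carton .6115 -.0145 .08 -.21 h7
```

```text
t 36.02 p [ 0.6116 -0.0154  0.1271] w 0.0441 F [-0.5 -0.8 -1.7] row [ 0.004 -0.002  0.336] [ 0.001 -0.    -0.003]
top 0.56 (array([ 0.6165, -0.0345]), np.float64(0.9757639620653319))
side 0.96 (array([ 0.61650134, -0.01704763]), np.float64(0.18030412744388125))
```

View pics/h7.png

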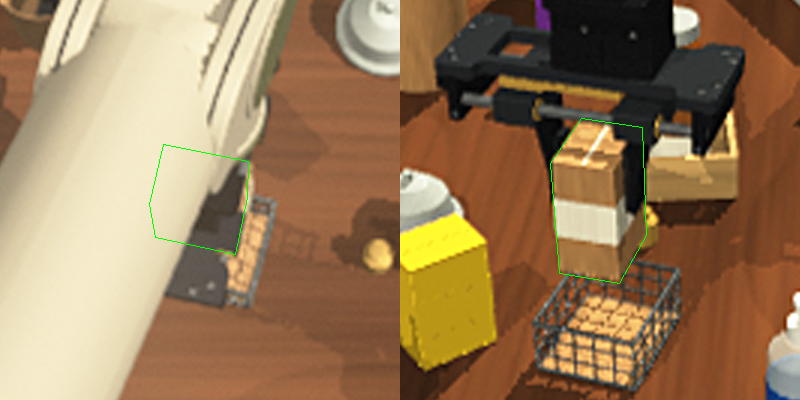

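Call:
play_rows(motion=[[0, 0, 0.08, 0, 0, 0, 30], [0, 0, 0.16, 0, 0, 0, 30], [0, 0, 0.24, 0, 0, 0, 30], [0, 0, 0.3, 0, 0, 0, 30], [0, 0, 0.336, 0, 0, 0, 30]])

```text
time: 36.85
ee_pos: [0.6113, -0.0147, 0.0576]
eef_rot: [0.778, 0.628, -0.0, -0.0]
ft_force: [1.3, 0.3, -1.0]
width: 0.0439
```

Call:
play_rows(motion=[[0, 0, 0.015, 0, 0, 0, 30], [0, 0, 0.03, 0, 0, 0, 30], [0, 0, 0.04, 0, 0, 0, 30], [0, 0, 0.04, 0, 0, 0, 30]])

```text
time: 37.35
ee_pos: [0.6117, -0.0145, 0.0507]
eef_rot: [0.778, 0.628, 0.0, 0.0]
ft_force: [0.1, -0.4, -1.5]
width: 0.0441
```

```bash
python3 go.py .6115 -.0145 .0498 -12
```

```text
t 37.35 p [ 0.6117 -0.0145  0.0507] w 0.0441 F [ 0.1 -0.4 -1.5] row [-0.    -0.001  0.005] [ 0.    -0.    -0.001]
```

Call:
play_rows(motion=[[0, 0, 0.004, 0, 0, 0, 30], [0, 0, 0.007, 0, 0, 0, 30], [0, 0, 0.01, 0, 0, 0, 30], [0, 0, 0.01, 0, 0, 0, 30]])

```text
time: 37.85
ee_pos: [0.6119, -0.0146, 0.0498]
eef_rot: [0.778, 0.628, 0.0, -0.0]
ft_force: [-3.7, 1.2, 11.2]
width: 0.044
```

```bash
python3 go.py .6115 -.0145 .0498 -12
```

```text
t 37.85 p [ 0.6119 -0.0146  0.0498] w 0.044 F [-3.7  1.2 11.2] row [-0.    -0.002 -0.   ] [ 0.    -0.001 -0.001]
```

Call:
play_rows(motion=[[0, 0, 0, 0, 0, 0, 70], [0, 0, 0, 0, 0, 0, 90], [0, 0, 0, 0, 0, 0, 100], [0, 0, -0.05, 0, 0, 0, 100], [0, 0, -0.2, 0, 0, 0, 100]])

```text
time: 38.48
ee_pos: [0.6108, -0.0145, 0.0885]
eef_rot: [0.778, 0.628, -0.001, -0.001]
ft_force: [0.9, 0.4, 1.1]
width: 0.0839
```

Call:
play_rows(motion=[[0, 0, -0.3, 0, 0, 0, 100], [0, 0, -0.6, 0, 0, 0, 100], [0.2, -0.2, -0.7, 0, 0, 0, 100], [0.4, -0.5, -0.7, 0, 0, 0, 100], [0.6, -0.9, -0.7, 0, 0, 0, 100]])

```text
time: 39.1
ee_pos: [0.5104, 0.1004, 0.2326]
eef_rot: [0.778, 0.628, 0.001, 0.002]
ft_force: [-0.2, 0.9, 2.4]
width: 0.0875
```

Call:
play_rows(motion=[[0.3, -0.15, 0, 0, 0, 0, 100], [0.6, -0.3, 0, 0, 0, 0, 100], [0.9, -0.5, 0, 0, 0, 0, 100], [1, -0.6, 0, 0, 0, 0, 100], [1, -0.6, 0, 0, 0, 0, 100]])

```text
time: 39.72
ee_pos: [0.4343, 0.3238, 0.232]
eef_rot: [0.777, 0.63, 0.001, 0.001]
ft_force: [-0.5, 0.1, 0.4]
width: 0.0871
```

Call:
play_rows(motion=[[0.3, -0.1, 0, 0, 0, 0, 100], [0.6, -0.2, 0, 0, 0, 0, 100], [0.8, -0.3, 0, 0, 0, 0, 100], [0.8, -0.3, 0, 0, 0, 0, 100], [0.8, -0.3, 0, 0, 0, 0, 100]])

```text
time: 40.35
ee_pos: [0.4132, 0.4876, 0.2322]
eef_rot: [0.779, 0.627, 0.001, 0.002]
ft_force: [0.3, -0.4, 0.3]
width: 0.0869
```

```bash
python3 go.py .4 .35 .2 -12; python3 - <<'E'
from h import *
L=[("jar_a",[.5934,-.3385,0],.006),("jar_a",[.5803,-.2536,0],.006),("tin_a",[.6062,.3271,0],.004),("tin_a",[.6163,.2386,0],.004),("carton",[.6119,-.0146,-.21],.004),("sanitizer",[.4694,.0756,0],0)]
o=[]
for n in("top","side"):
    p=eyes.camera(n); v=p["image"][:,:,::-1].copy()
    for l,q,z in L:
        m=mask(p,l,q,z); cs,_=cv2.findContours(m.astype(np.uint8),0,2); cv2.drawContours(v,cs,-1,(0,255,0),1)
        c=proj(p,place(l,q,z)).mean(0); g=[d for d in eyes.regions_of(p,l) if np.hypot(*(np.array(d["xy"])-c))<15]
        if g: print(n,l,np.round(fit(l,q[:2],[(p,g[0]["region"])],z,yaw=l=="carton")[0],3))
    o.append(v)
cv2.imwrite("pics/ftop.png",cv2.resize(o[0][120:350,100:520],(798,437))); cv2.imwrite("pics/fside.png",cv2.resize(o[1][130:440,180:480],(580,600)))
E
```

```text
t 40.35 p [0.4132 0.4876 0.2322] w 0.0869 F [ 0.3 -0.4  0.3] row [-0.686  0.082  0.162] [ 0.003  0.    -0.004]
top jar_a [ 0.595 -0.341]
top jar_a [ 0.582 -0.253]
top tin_a [0.605 0.328]
top tin_a [0.618 0.238]
top carton [ 0.613 -0.015 -0.115]
top sanitizer [0.467 0.073]
side jar_a [ 0.6   -0.385]
side jar_a [ 0.582 -0.255]
side tin_a [0.608 0.326]
side tin_a [0.618 0.235]
side carton [ 0.613 -0.019 -0.158]
side sanitizer [0.467 0.048]
```

View pics/ftop.png

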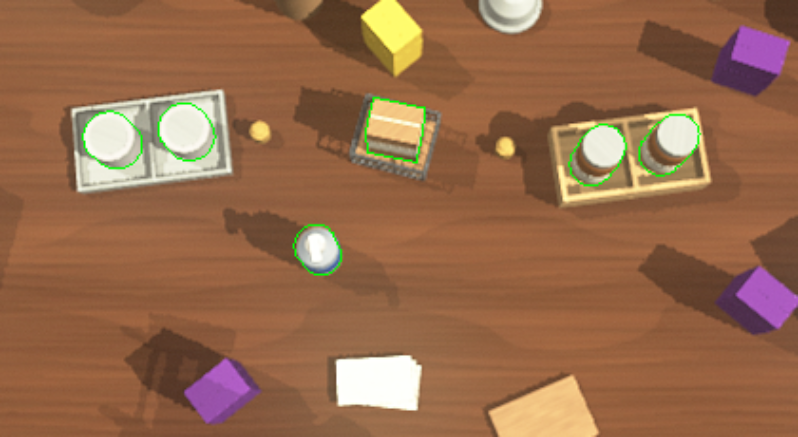

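View pics/fside.png

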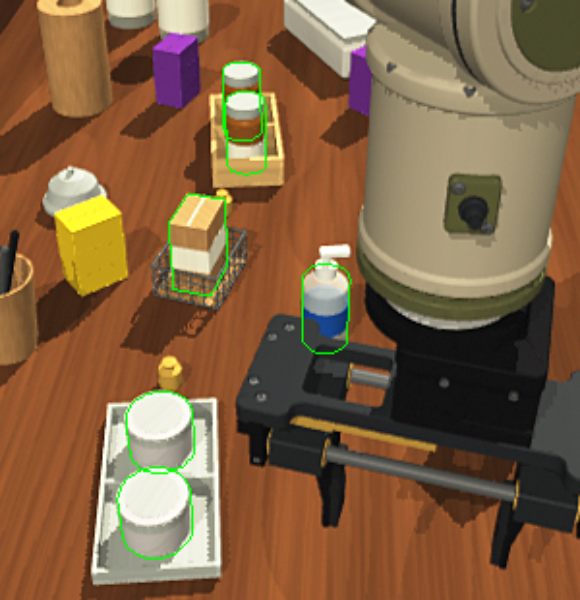

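All five goods sit within their outlines in both views, and the sanitiser is where it was. Handing in.

```bash
python3 -c "
from bench import r,eyes,job
print(job.close_job())"
```

```text
the job is handed in; nothing more can be done
None
```

The job is done and handed in at about 40 s of the 112 s allowed. I did the jars first (one in each crate bay), then the tins (one flat in each tray bay), then the kraft carton upright in the wire basket.

- **Placing:** each item was lowered until the wrist force showed it resting on the floor of its place (about 5–11 N), then released.
- **Final check:** the last top and side pictures show all five goods upright or flat, well inside their bays, with measured positions within about 3 mm where they were clearly visible. The gripper is clear of everything.
- **Sanitiser:** it sits where it started, to within 3 mm in the top view.

Some checks disagreed:
- The side view put one jar and the sanitiser a few centimetres off. Both were partly hidden there, and the top view and overlays contradict it.
- The carton's measured turn in the basket came out at -0.12 to -0.16 rad, against the -0.21 I aimed for. It still has room on all sides.

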